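# Gauge the clamp gap of a knife holder with two feeler blades

## Robot

A 7-joint arm with a two-finger parallel gripper is mounted at the origin on a cart in front of the work surface, level with it; the furniture and walls round the work are solid. World frame = base frame: x ahead of the robot, y to its left, z up, the work surface at z = 0. Lengths are in m, angles in rad, forces in N, time in s.
With the tool pointing down it reaches from about 0.425 to 0.95 m from the base axis. Payload 4.7 kg.
Tool frame: the origin (TCP) lies between the finger pads; the fingertips stand 22 mm ahead of it and the grasp point (between the pads) lies 3 mm ahead of it; z points along the fingers, y is the line along which they close (so a half turn about z gives the same grasp; the last joint's range is limited). The gripper opens to 85 mm and grips with 20 to 120 N. Pads are 22 mm wide; open, the fingers measure 114 mm over their backs; the gripper's body (76 mm by 85 mm) begins 54 mm behind the grasp point. The pads swing forward as they close: fully open they stand 13 mm farther back than shut.
Start: joints at [-1.185, 0.469, -0.049, 1.532, 0.024, 1.141, -0.082], TCP at [0.272, 0.618, 0.253] pointing down, gripper open.
Joint ranges: [-2.59, 2.59], [-0.33, 1.99], [-1.39, 1.29], [0.1, 2.45], [-1.04, 4.18], [0.21, 1.99], [-2.66, 2.66]. Speed limits (rad/s): [2.57, 2.57, 3.14, 3.14, 3.14, 3.14, 3.14].

## Interface

Orientations are given as a unit quaternion [w, x, y, z].
In Python, from cell import read_state, viewer, order gives the robot as it stands. The module is installed in compiled form; this text tells all that it offers.
- The arm moves only by the tool drive_tool, never from a script. Its argument "series" is a list of rows, each an object of numbers: "x", "y", "z": the shift along the tool's x, y, z in cm; "rx", "ry", "rz": the turn, a rotation vector about the tool's x, y, z in rad. In form: [{"x": .., "y": .., "z": .., "rx": .., "ry": .., "rz": ..}, ...]. A call has 1 to 20 rows; each row is the pose to reach, as a shift and turn from the pose commanded when the call began, along the tool's axes at that moment; what a row does not reach only later rows make up. A row lasts 1/8 s, in which the tool goes at most 62.5 mm and 10.7 degrees, less where a joint would pass 70% of its speed; a pose out of reach is approached as far as the arm can. A call with a gripper value outside its range is refused whole. "gripper" is the gripper's target within -1 to 1 (shut at 1, half-way at 0, fully open at -1), set as the call begins (left out, the last holds). The fingers move at their own pace and stop on an object; "force" is the grip in N (left out, the last holds). Time passes only in rows, so rows that repeat a pose let the fingers close. It gives the time, the measured TCP pose, the force, the opening and the grip force at its end, in the units of the state.
- read_state(): the state, without advancing time (a new reading comes with each control period).
- viewer.grab_frame(name): name is "scene" or "top" or "wrist"; returns a dict with "color" (400x640x3 uint8, red, green, blue), "range_z" (400x640 float32, m along the optical axis (not along the pixel's ray), 0 where there is no reading), "fx", "fy", "cx", "cy" (pixels), "origin" and "orientation" of the camera in the world; the wrist camera has in their place "T_tool_cam" (4x4, takes a point from camera to tool coordinates, whose origin is the TCP and whose axes are the flange's). Camera axes: x right, y up, looking along -z (the intrinsics and any distortion apply to the point x, -y, -z); pixel columns grow to the right and rows downward; lengths in m; the calibration is good to about 2 mm. The wrist camera is an equidistant fisheye: a pixel r from the principal point sees the ray r / f radians off the axis. A picture is of the moment at which its call begins: read the wrist's pose just before it.
- order.hand_in(): hands the job in; it is judged then, once.
The state is a dict: "time_s": time; "joints": joint angles; "joint_velocities": joint speeds; "joint_torque": joint torques, N m; "eef_pos": TCP position; "tcp_rot": TCP orientation; "contact_force": force on the tool from outside, world axes, zero at the start; "torque": the same for the moment, N m; "finger_gap": opening from 0.0 (shut) to 1.0 (fully open); "gripper_force": force on a finger pad.
Only numpy, scipy, OpenCV 4.12 (cv2) and the standard library are available. Lean on these libraries where they do the work, as an engineer would, in place of code of your own. Each camera call takes 0.05 s, during which the arm holds its last target. There are 200 camera calls.

## Task

Check the clamp gap of the microtome knife holder: offer the thick, orange-handled feeler blade to the mouth of the gap first, and if it slides in with no more than a light drag, push it gently fully home against the back stop and leave it there, with the green-handled blade lying flat on the bench. If instead it is stopped hard at the mouth, do not force it: lay it flat on the bench well clear of the holder and leave the thin, green-handled blade fully home in the gap in its place. Do not shift the clamp shoe, and leave the other things on the bench where they are.

Things in the scene. Friction and masses are not known exactly. Their poses are not given: they have to be found in the camera images.
- holder: Knife holder, fixed to the bench: grey base plate 150 x 110 x 12 mm, on its far half an aluminium clamp with a blue bridge and a black screw knob, at most 70 mm high over all. Origin under the base plate's centre; +x is the way a blade goes in, z up. The plate's top is a flat apron from x = -75 to 0 mm, level with the gap's floor: a blade laid on it and slid along +x goes straight in.
- gap_mouth (a point): Middle of the gap's mouth, on its floor: x = 0, y = 0, 12 mm above the bench; axes as the holder's. The gap is 36 mm wide (y -18 to 18) between side cheeks, and 60 mm deep to a solid back stop. Two flared guides stand 20 mm out in front of the mouth, 52 mm apart at their ends.
- pad (a point): Rounded brass pad in the gap's -y cheek, 25 mm in from the mouth (this point: x = 25, y = -12.5, z = 18 mm in the holder's frame), on a weak spring: it drags on any blade that passes with about 1 to 4 N (more if the blade is held off-centre). That is not a stop.
- shoe (a joint): Height of the gap in m (floor to the underside of the steel clamp shoe; 0.006 to 0.012 from case to case). The shoe fills the gap's roof from x = 0 to 60 mm; its screw is set and holds against about 60 N.
- shoe_front (a point): Middle of the lower front edge of the clamp shoe, above the gap's mouth (x = 0, y = 0 in the holder's frame).
- blade_thick: Thick feeler blade, loose, 0.06 to 0.13 kg, flat on the bench left or right of the holder: steel plate 120 (x) x 30 (y) x 8 mm thick, last 12 mm tapering to a nose 22 wide. Upright orange handle 36 (x) x 14 (y), centred at x = -40 mm, top 48 mm above the underside; grip it across its 14 mm, fingertips above the plate. Origin under the middle of the length, nose at x = +60.
- blade_thick_nose (a point): Middle of the thick blade's nose end, on its underside (x = +60 mm in the blade's frame).
- blade_thin: Thin feeler blade, loose: as the thick one in all else, but 5 mm thick and with a green handle (top also 48 mm above its underside). It starts on the other side of the holder. It fits the gap in every case.
- blade_thin_nose (a point): Middle of the thin blade's nose end, on its underside (x = +60 mm in the blade's frame).
- stain_jar_pink: Bystander: jar with a red lid, 59 mm across, 98 high, behind the holder. Origin under its centre.
- stain_jar_blue: Bystander: jar with a blue lid, 59 mm across, 98 high, behind the holder. Origin under its centre.
- timer: Bystander: white timer with a grey dial, 66 x 66 x 44 mm, at the back left. Origin under its centre.
- cassette_8: Bystander: pale tissue cassette, 29 x 48 x 12 mm, at the front left. Origin under its centre.

How it is judged:
By the outcome, as a careful person would: the job done as asked, in the order asked, and still so for the second after the job is handed in, with the robot touching nothing.
It also fails if it takes over 72 s, if anything falls off the work surface, if the arm or the gripper's body presses on something with over 40 N, if the wrist force passes 120 N, or if a joint passes its speed limit or range.

## Working session

There is one attempt and no reset: what is moved stays moved. The work goes in short steps, Python scripts to look and compute and a tool call to move; the robot and the scene stay as the last step left them, time stands still between calls to the robot, and variables do not carry over. Pictures are saved under pics/ and viewed, at most 10 in all, crops included, and the job is handed in when it is done.

Besides the shell and the picture viewer there is one more tool, called after "Emit:" as name(argument=value, ...) on one line, values as JSON. drive_tool: Moves the arm, as the interface text tells. Its arguments: {"type":"object","properties":{"series":{"type":"array"},"gripper":{"type":"number"},"force":{"type":"number"}},"required":["series"]}

```bash
mkdir -p pics; cat > h.py <<'E'
import numpy as np, cv2
from scipy.spatial.transform import Rotation as R
from cell import read_state, viewer, order
def rot(q): return R.from_quat([q[1],q[2],q[3],q[0]]).as_matrix()
def cloud(f):
    h,w=f['range_z'].shape; u,v=np.meshgrid(np.arange(w),np.arange(h)); d=f['range_z']
    p=np.stack([(u-f['cx'])/f['fx']*d,-(v-f['cy'])/f['fy']*d,-d],-1)
    return p@rot(f['orientation']).T+np.array(f['origin'])
E
python3 - <<'E'
from h import *
s=read_state(); print({k:np.round(v,3) for k,v in s.items()})
for n in ('top','scene'):
    f=viewer.grab_frame(n); cv2.imwrite(f'pics/{n}0.png',f['color'][...,::-1]); np.savez(f'{n}0.npz',**{k:np.array(v) for k,v in f.items()})
    print(n,{k:np.round(f[k],3) for k in f if k not in('color','range_z')})
E
```

```text
{'time_s': np.float64(0.0), 'joints': array([-1.185,  0.469, -0.049,  1.534,  0.024,  1.141, -0.082]), 'joint_velocities': array([-0.002, -0.001, -0.   ,  0.   , -0.002,  0.002, -0.001]), 'joint_torque': array([-0.0000e+00, -5.1031e+01, -4.7000e-02, -2.3772e+01,  1.1000e-02,
        7.0000e-03, -0.0000e+00]), 'eef_pos': array([0.272, 0.617, 0.252]), 'tcp_rot': array([-0.   ,  0.206,  0.979, -0.001]), 'contact_force': array([ 0.852, -0.254, -0.166]), 'torque': array([-0.034,  0.058, -0.023]), 'gripper_force': np.float64(0.0), 'finger_gap': np.float64(1.0)}
top {'fx': np.float64(427.906), 'fy': np.float64(427.906), 'cx': np.float64(315.18), 'cy': np.float64(204.169), 'origin': array([0.497, 0.019, 1.12 ]), 'orientation': array([-0.704, -0.017,  0.037,  0.709])}
scene {'fx': np.float64(420.866), 'fy': np.float64(420.866), 'cx': np.float64(319.986), 'cy': np.float64(203.751), 'origin': array([-0.049,  0.685,  0.481]), 'orientation': array([-0.316, -0.193,  0.507,  0.778])}
```

View pics/top0.png

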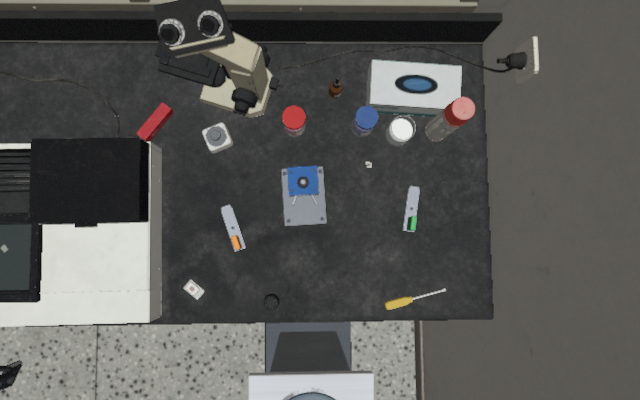

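View pics/scene0.png

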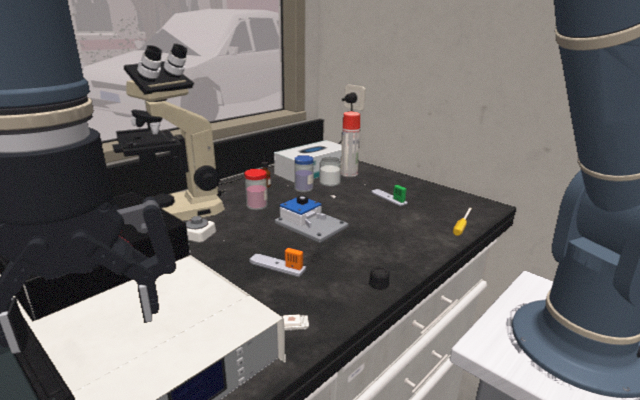

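The top view shows the orange blade at about (233,228), with its handle toward the robot at (237,243). The green blade is at (411,209) with its handle at (412,224), and the holder at (303,195) has its mouth facing the robot. The jars are behind it, at (293,121) and (366,121).

```bash
cat >> h.py <<'E'
def load(n): return {k:v for k,v in np.load(n).items()}
def ray(f,uv,z):
    uv=np.atleast_2d(uv).astype(float)
    d=np.stack([(uv[:,0]-f['cx'])/f['fx'],-(uv[:,1]-f['cy'])/f['fy'],-np.ones(len(uv))],-1)@rot(f['orientation']).T
    o=np.array(f['origin']); return o+d*((z-o[2])/d[:,2])[:,None]
E
python3 - <<'E'
from h import *
f=load('top0.npz'); P=cloud(f); c=f['color']; hsv=cv2.cvtColor(c,cv2.COLOR_RGB2HSV)
H,S,V=[hsv[...,i].astype(int) for i in range(3)]
print('bench z',[np.round(P[v,u],3) for u,v in((350,250),(260,200),(380,210))])
def roi(u0,v0,u1,v1):
    m=np.zeros(H.shape,bool); m[v0:v1,u0:u1]=1; return m
def rect(m,z,name):
    m=m.astype(np.uint8); n,l,st,_=cv2.connectedComponentsWithStats(m); i=1+np.argmax(st[1:,4])
    ys,xs=np.nonzero(l==i); r=cv2.minAreaRect(np.stack([xs,ys],1).astype(np.float32)); b=ray(f,cv2.boxPoints(r),z)
    e=[np.linalg.norm(b[1]-b[0])*1e3,np.linalg.norm(b[2]-b[1])*1e3]
    L=b[1]-b[0] if e[0]>e[1] else b[2]-b[1]; a=np.degrees(np.arctan2(L[1],L[0]))
    print(name,'px',np.round(r[0],1),'ctr',np.round(ray(f,r[0],z)[0],4),'size',np.round(e,1),'ang',round(a,2),'n',st[i,4],'medz',np.round(np.median(P[l==i][:,2]),4))
rb=roi(210,195,255,260); gb=roi(390,175,435,245); hb=roi(270,155,340,235)
br=(V>90)&(S<70)
rect(rb&(V>90),.008,'thick all'); rect(gb&(V>90),.005,'thin all')
rect(rb&(S>130)&(V>90),.048,'orange'); rect(gb&(S>100)&(H>40)&(H<90)&(V>60),.048,'green')
rect(hb&(V>80),.012,'holder all'); rect(hb&(S>120)&(H>95),.06,'blue')
np.set_printoptions(linewidth=200)
print('V thick bench/blade',V[228,215:255]); print(V[195,270:340])
cv2.imwrite('pics/crop1.png',cv2.resize(c[150:265,205:435,::-1],None,fx=3.4,fy=3.4,interpolation=cv2.INTER_CUBIC))
E
```

```text
bench z [array([ 0.463, -0.104, -0.   ]), array([ 0.596,  0.131, -0.002]), array([ 0.567, -0.184, -0.   ])]
thick all px [232.3 227.4] ctr [0.5243 0.201  0.008 ] size [ 32.3 122.1] ang -160.83 n 586 medz 0.0085
thin all px [411.  208.1] ctr [ 0.5711 -0.2654  0.005 ] size [122.1  34.8] ang -7.15 n 538 medz 0.0054
orange px [235.9 242.1] ctr [0.4868 0.1856 0.048 ] size [14.8 33. ] ang -161.37 n 80 medz 0.0481
green px [411.5 223. ] ctr [ 0.5307 -0.2547  0.048 ] size [22.9 30.2] ang 178.45 n 99 medz 0.0461
holder all px [303.3 195.1] ctr [0.6066 0.0174 0.012 ] size [112.4 155.2] ang -177.14 n 2442 medz 0.0135
blue px [302.5 180. ] ctr [0.6397 0.0193 0.06  ] size [72.8 71.7] ang -86.09 n 699 medz 0.0479
V thick bench/blade [ 51  49  47  50  49  51  52  49  50  49  52 127 185 189 188 182 154 121 130 163 189 187 186 183 153  49  51  51  53  58  57  59  62  66  71  70  68  70  70  67]
[ 57  59  57  56  58  56  60  60  62  59  59  57  99 145 154 153 154 153 154 153 142 138 126 126 137 158 149 134 141 137 143 130 120 141 137 129 130 142 130 128 127 137 160 133 129 130 135 136 141
 153 151 152 151 151 130  56  65  68  68  68  65  65  68  69  68  65  64  64  62  66]
```

View pics/crop1.png

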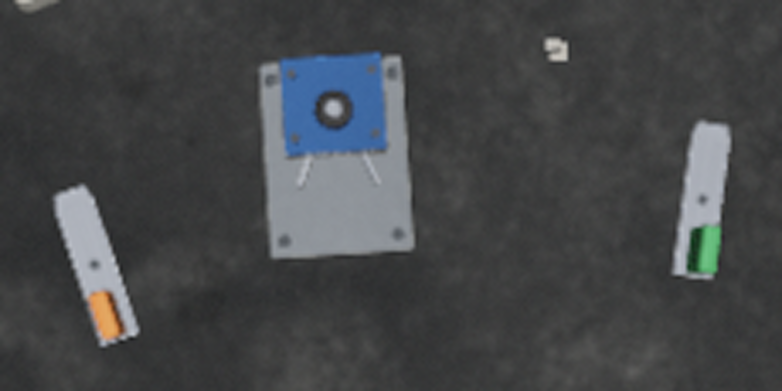

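The crop agrees with the given sizes: the blades measure 122 mm, the plate 155 x 112 mm, and all heights are within 1.5 mm. Next I'll work out the move to hover over the orange handle.

```bash
cat >> h.py <<'E'
def Rdown(yaw):  # tool down, tool y at world angle yaw+90 (blade yaw in deg) => tool x at yaw+180
    a=np.radians(yaw); c,s=np.cos(a),np.sin(a)
    return np.array([[-c,-s,0],[-s,c,0],[0,0,-1.]])
def go(p,yaw):
    st=read_state(); Rc=rot(st['tcp_rot']); d=Rc.T@(np.array(p)-st['eef_pos'])*100
    rv=R.from_matrix(Rc.T@Rdown(yaw)).as_rotvec()
    print('shift cm',np.round(d,2),'rv',np.round(rv,4),'| t',round(float(st['time_s']),2),'pos',np.round(st['eef_pos'],4),'F',np.round(st['contact_force'],1),'gap',round(float(st['finger_gap']),3))
E
python3 - <<'E'
from h import *
f=load('top0.npz'); P=cloud(f)
print('box max z', P[150:320,5:150,2].max(), 'box px pos', np.round(P[280,100],3),np.round(P[180,90],3))
go([.4866,.187,.16],19.2)
E
```

```text
box max z 1.1196010071014446 box px pos [0.402 0.493 0.096] [0.628 0.492 0.161]
shift cm [-37.   -30.71   9.29] rv [-1.700e-03 -6.000e-04 -7.499e-01] | t 0.1 pos [0.2718 0.6173 0.2524] F [-0.4 -0.2  0. ] gap 1.002
```

Emit:
drive_tool(series=[{"x": -3,"y": -2.5,"z": 0,"rz": -0.05},{"x": -7,"y": -6,"z": 0,"rz": -0.15},{"x": -11,"y": -9.5,"z": 0,"rz": -0.25},{"x": -15,"y": -13,"z": 0,"rz": -0.35},{"x": -20,"y": -16.5,"z": 0,"rz": -0.45},{"x": -24.5,"y": -20.5,"z": 0,"rz": -0.55},{"x": -29,"y": -24,"z": 1,"rz": -0.65},{"x": -33,"y": -27.5,"z": 3,"rz": -0.75},{"x": -36,"y": -30,"z": 5,"rz": -0.75},{"x": -37,"y": -30.7,"z": 7,"rz": -0.75},{"x": -37,"y": -30.7,"z": 9.3,"rz": -0.75},{"x": -37,"y": -30.7,"z": 9.3,"rz": -0.75},{"x": -37,"y": -30.7,"z": 9.3,"rz": -0.75}], gripper=-1, force=40)

```text
invalid input
```

Emit:
drive_tool(series=[{"x": -3,"y": -2.5,"z": 0,"rx": 0,"ry": 0,"rz": -0.05},{"x": -7,"y": -6,"z": 0,"rx": 0,"ry": 0,"rz": -0.15},{"x": -11,"y": -9.5,"z": 0,"rx": 0,"ry": 0,"rz": -0.25},{"x": -15,"y": -13,"z": 0,"rx": 0,"ry": 0,"rz": -0.35},{"x": -20,"y": -16.5,"z": 0,"rx": 0,"ry": 0,"rz": -0.45},{"x": -24.5,"y": -20.5,"z": 0,"rx": 0,"ry": 0,"rz": -0.55},{"x": -29,"y": -24,"z": 1,"rx": 0,"ry": 0,"rz": -0.65},{"x": -33,"y": -27.5,"z": 3,"rx": 0,"ry": 0,"rz": -0.75},{"x": -36,"y": -30,"z": 5,"rx": 0,"ry": 0,"rz": -0.75},{"x": -37,"y": -30.7,"z": 7,"rx": 0,"ry": 0,"rz": -0.75},{"x": -37,"y": -30.7,"z": 9.3,"rx": 0,"ry": 0,"rz": -0.75},{"x": -37,"y": -30.7,"z": 9.3,"rx": 0,"ry": 0,"rz": -0.75},{"x": -37,"y": -30.7,"z": 9.3,"rx": 0,"ry": 0,"rz": -0.75}], gripper=-1, force=40)

```text
time_s: 1.72
eef_pos: [0.4872, 0.1882, 0.1609]
tcp_rot: [0.0, -0.167, 0.986, 0.0]
contact_force: [-0.5, -0.0, -0.2]
finger_gap: 1.0
gripper_force: 0.0
```

```bash
cat >> h.py <<'E'
def wrist():
    s=read_state(); f=viewer.grab_frame('wrist'); T=np.array(f['T_tool_cam']); Rw=rot(s['tcp_rot'])
    f['M']=Rw@T[:3,:3]; f['o']=Rw@T[:3,3]+s['eef_pos']; return f
def wray(f,uv,z):
    uv=np.atleast_2d(uv).astype(float); x=(uv[:,0]-f['cx']); y=(uv[:,1]-f['cy']); r=np.hypot(x,y)+1e-9; t=r/f['fx']
    d=np.stack([np.sin(t)*x/r,-np.sin(t)*y/r,-np.cos(t)],-1)@f['M'].T
    return f['o']+d*((z-f['o'][2])/d[:,2])[:,None]
E
python3 - <<'E'
from h import *
f=wrist(); c=f['color']; cv2.imwrite('pics/w1.png',c[...,::-1])
h=cv2.cvtColor(c,cv2.COLOR_RGB2HSV); m=((h[...,1]>150)&(h[...,2]>90)&(h[...,0]<20)).astype(np.uint8)
n,l,st,ce=cv2.connectedComponentsWithStats(m)
for i in range(1,n):
    if st[i,4]>100:
        ys,xs=np.nonzero(l==i); b=cv2.boxPoints(cv2.minAreaRect(np.stack([xs,ys],1).astype(np.float32)))
        print(st[i],np.round(wray(f,b,.048),4).tolist(),wray(f,ce[i],.048))
print('cam',f['o'])
go([.4866,.187,.038],19.2)
E
```

```text
[310 172  16  50 776] [[0.4662, 0.1725, 0.048], [0.4624, 0.1833, 0.048], [0.4999, 0.1967, 0.048], [0.5039, 0.1853, 0.048]] [[0.48289672 0.18447643 0.048     ]]
cam [0.42089367 0.16501724 0.28095025]
shift cm [ 0.13 -0.1  12.32] rv [0.0003 0.0016 0.0007] | t 1.77 pos [0.4873 0.1883 0.1612] F [0.2 0.5 0.6] gap 1.001
```

View pics/w1.png

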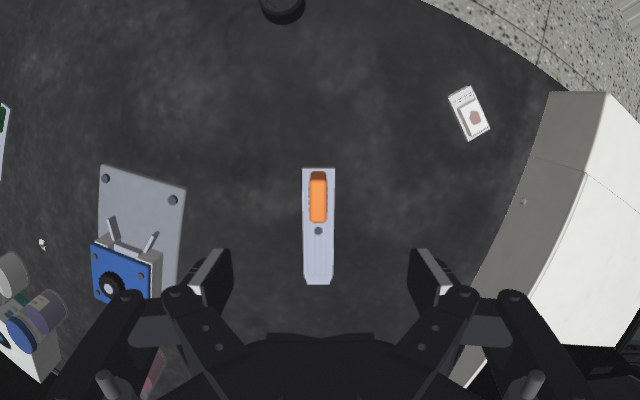

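The wrist view shows the handle at (318,200), centred between the fingers, at about (0.486, 0.186) with a yaw of 19.4°. The top view agrees to 2 mm. I'll lower and grip.

Emit:
drive_tool(series=[{"x": 0.15,"y": -0.15,"z": 3,"rx": 0,"ry": 0,"rz": 0},{"x": 0.2,"y": -0.2,"z": 6.5,"rx": 0,"ry": 0,"rz": 0},{"x": 0.2,"y": -0.2,"z": 9.5,"rx": 0,"ry": 0,"rz": 0},{"x": 0.2,"y": -0.2,"z": 11.5,"rx": 0,"ry": 0,"rz": 0},{"x": 0.2,"y": -0.2,"z": 12.5,"rx": 0,"ry": 0,"rz": 0},{"x": 0.2,"y": -0.2,"z": 12.5,"rx": 0,"ry": 0,"rz": 0}], gripper=-1)

```text
time_s: 2.52
eef_pos: [0.4859, 0.1855, 0.0355]
tcp_rot: [0.0, -0.167, 0.986, 0.0]
contact_force: [-0.2, 0.5, 0.0]
finger_gap: 1.002
gripper_force: 0.0
```

Emit:
drive_tool(series=[{"x": 0,"y": 0,"z": 0,"rx": 0,"ry": 0,"rz": 0},{"x": 0,"y": 0,"z": 0,"rx": 0,"ry": 0,"rz": 0},{"x": 0,"y": 0,"z": 0,"rx": 0,"ry": 0,"rz": 0},{"x": 0,"y": 0,"z": 0,"rx": 0,"ry": 0,"rz": 0},{"x": 0,"y": 0,"z": 0,"rx": 0,"ry": 0,"rz": 0},{"x": 0,"y": 0,"z": 0,"rx": 0,"ry": 0,"rz": 0}], gripper=1, force=40)

```text
time_s: 3.28
eef_pos: [0.4859, 0.1853, 0.0356]
tcp_rot: [0.0, -0.167, 0.986, 0.0]
contact_force: [-0.1, -0.9, 4.0]
finger_gap: 0.158
gripper_force: 39.7
```

```bash
python3 - <<'E'
from h import *
def hp(x,y,z,c=(.6066,.0174),yaw=2.9):
    a=np.radians(yaw); return [c[0]+x*np.cos(a)-y*np.sin(a),c[1]+x*np.sin(a)+y*np.cos(a),z]
print(hp(-.135,0,.08)); go(hp(-.135,0,.08),2.9)
E
```

```text
[np.float64(0.47177288678013485), np.float64(0.010569953089643702), 0.08]
shift cm [  7.08 -16.04  -4.44] rv [2.000e-04 5.000e-04 2.846e-01] | t 3.27 pos [0.4859 0.1853 0.0356] F [-0.1 -0.9  4. ] gap 0.158
```

Emit:
drive_tool(series=[{"x": 0,"y": 0,"z": -1,"rx": 0,"ry": 0,"rz": 0},{"x": 0,"y": 0,"z": -3,"rx": 0,"ry": 0,"rz": 0},{"x": 0.5,"y": -1,"z": -5,"rx": 0,"ry": 0,"rz": 0.02},{"x": 1.5,"y": -3.5,"z": -5.5,"rx": 0,"ry": 0,"rz": 0.06},{"x": 3,"y": -7,"z": -5.5,"rx": 0,"ry": 0,"rz": 0.12},{"x": 4.5,"y": -10.5,"z": -5.5,"rx": 0,"ry": 0,"rz": 0.18},{"x": 6,"y": -13.5,"z": -5.5,"rx": 0,"ry": 0,"rz": 0.24},{"x": 6.8,"y": -15.4,"z": -5,"rx": 0,"ry": 0,"rz": 0.28},{"x": 7.1,"y": -16,"z": -4.4,"rx": 0,"ry": 0,"rz": 0.285},{"x": 7.1,"y": -16,"z": -4.4,"rx": 0,"ry": 0,"rz": 0.285},{"x": 7.1,"y": -16,"z": -4.4,"rx": 0,"ry": 0,"rz": 0.285}])

```text
time_s: 4.65
eef_pos: [0.4715, 0.012, 0.0791]
tcp_rot: [-0.0, -0.026, 1.0, 0.0]
contact_force: [-0.4, -0.1, -0.5]
finger_gap: 0.16
gripper_force: 39.0
```

```bash
python3 - <<'E'
from h import *
f=wrist(); c=f['color']; cv2.imwrite('pics/w2.png',c[...,::-1]); cv2.imwrite('pics/w2c.png',cv2.resize(c[150:400,200:440,::-1],None,fx=2.3,fy=2.3,interpolation=cv2.INTER_CUBIC))
np.savez('w2.npz',**{k:np.array(v) for k,v in f.items()}); go([.4718,.0106,.08],2.9)
E
```

```text
shift cm [-0.02 -0.14 -0.08] rv [0.0006 0.0002 0.0019] | t 4.7 pos [0.4715 0.012  0.0792] F [-0.1  0.4 -1.9] gap 0.161
```

View pics/w2c.png

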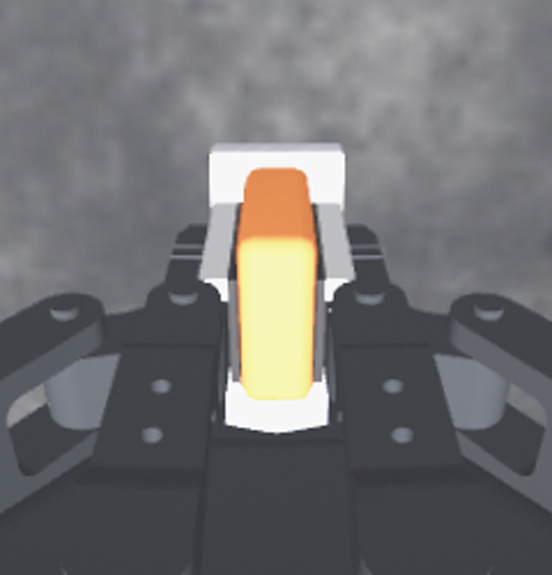

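The wrist view shows a good, straight grip with the blade level. The hand hides the nose, so I'll check alignment from the top and scene views.

```bash
python3 - <<'E'
from h import *
ims=[]
for n,(u0,v0,u1,v1) in (('top',(240,150,370,270)),('scene',(220,170,400,300))):
    f=viewer.grab_frame(n); np.savez(f'{n}1.npz',**{k:np.array(v) for k,v in f.items()})
    ims.append(cv2.resize(f['color'][v0:v1,u0:u1,::-1],(400,int(400*(v1-v0)/(u1-u0))),interpolation=cv2.INTER_CUBIC))
h=max(i.shape[0] for i in ims); ims=[cv2.copyMakeBorder(i,0,h-i.shape[0],0,0,0) for i in ims]
cv2.imwrite('pics/c2.png',np.hstack(ims))
E
```

```text
(no output)
```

View pics/c2.png

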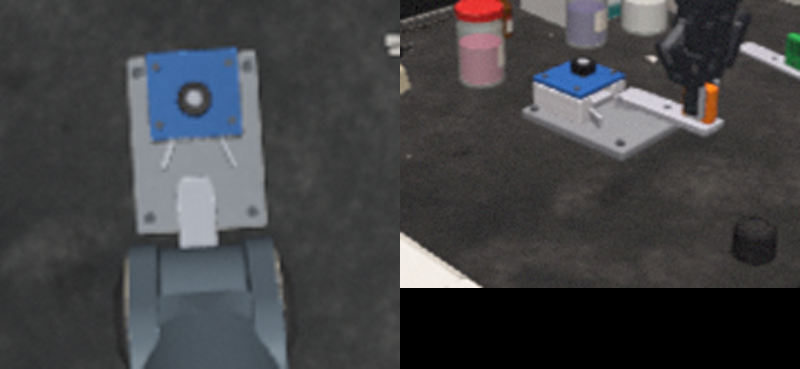

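The top view shows the blade's nose over the apron, at crop (197,180), just short of the guide tips at (166,167) and (234,164). I'll measure the blade and holder lines.

```bash
cat > edges.py <<'E'
from h import *
def subpix(row,lo,hi,thr):  # first rising & last falling crossing
    r=row[lo:hi].astype(float); i=np.nonzero(r>thr)[0]; a,b=i[0],i[-1]
    return lo+a-(r[a]-thr)/(r[a]-r[a-1]), lo+b+(r[b]-thr)/(r[b]-r[b+1])
def lines(f,rows,lo,hi,thr,z):
    g=cv2.cvtColor(f['color'],cv2.COLOR_RGB2GRAY); L=[];Rr=[]
    for v in rows:
        a,b=subpix(g[v],lo,hi,thr); L.append((a,v)); Rr.append((b,v))
    L,Rr=ray(f,L,z),ray(f,Rr,z); mid=(L+Rr)/2; w=np.median(np.linalg.norm(L-Rr,axis=1))
    p=np.polyfit(mid[:,0],mid[:,1],1); pl=np.polyfit(L[:,0],L[:,1],1); pr=np.polyfit(Rr[:,0],Rr[:,1],1)
    print('mid y=%.4f at x=%.4f yaw %.2f (L %.2f R %.2f) width %.1f'%(np.polyval(p,mid[:,0].mean()),mid[:,0].mean(),*np.degrees(np.arctan([p[0],pl[0],pr[0]])),w*1e3)); return p
if __name__=='__main__':
    f0=load('top0.npz'); f1=load('top1.npz')
    ph=lines(f0,range(172,222),272,337,105,.012)
    g=cv2.cvtColor(f1['color'],cv2.COLOR_RGB2GRAY); np.set_printoptions(linewidth=200)
    print(g[218,290:320]); print(g[195:235,304]); 
    g=cv2.cvtColor(f0['color'],cv2.COLOR_RGB2GRAY); print(g[160:232,290])
    pb=lines(f1,range(214,228),295,314,170,.0515)
E
python3 edges.py
```

```text
mid y=0.0168 at x=0.6030 yaw 3.26 (L 3.23 R 3.30) width 109.5
[147 148 147 148 147 147 147 164 185 179 179 179 178 178 178 178 180 177 178 167 127 145 146 148 147 147 146 146 145 141]
[133 147 147 146 146 145 146 147 146 147 148 145 157 183 180 178 177 177 178 178 178 178 179 178 179 178 179 179 179 179 179 179 179 178 164 102  68  77  81  88]
[ 54  55  56  59  59  57  59  79 103 101  98  94  93  94 102 101 101 102 101 101 103 103 101 100 101 101 101 101 101 100  98  99 100 101 100  94 102 138 146 146 147 148 147 146 146 145 146 145 147
 148 147 145 146 146 147 148 146 147 147 141 123 123 139 148 147 127  54  59  56  52  50  53]
mid y=0.0174 at x=0.5389 yaw 2.47 (L 7.16 R -2.27) width 27.9
```

Emit:
drive_tool(series=[{"x": 0,"y": -0.15,"z": 1,"rx": 0,"ry": 0,"rz": -0.003},{"x": 0,"y": -0.35,"z": 2,"rx": 0,"ry": 0,"rz": -0.006},{"x": 0,"y": -0.35,"z": 2.7,"rx": 0,"ry": 0,"rz": -0.006},{"x": 0,"y": -0.35,"z": 3.0,"rx": 0,"ry": 0,"rz": -0.006},{"x": 0,"y": -0.35,"z": 3.0,"rx": 0,"ry": 0,"rz": -0.006},{"x": 0,"y": -0.35,"z": 3.0,"rx": 0,"ry": 0,"rz": -0.006}])

```text
time_s: 5.55
eef_pos: [0.4716, 0.0073, 0.0494]
tcp_rot: [0.0, -0.028, 1.0, 0.0]
contact_force: [0.3, -0.5, -1.1]
finger_gap: 0.157
gripper_force: 39.0
```

```bash
cat > chk.py <<'E'
from edges import *
import sys
f=viewer.grab_frame('top'); np.savez('topx.npz',**{k:np.array(v) for k,v in f.items()})
zb=float(sys.argv[1]); v0,v1=int(sys.argv[2]),int(sys.argv[3]); c=int(sys.argv[4]) if len(sys.argv)>4 else 305; thr=float(sys.argv[5]) if len(sys.argv)>5 else 163
ph=lines(load('top0.npz'),range(172,222),272,337,105,.012); pb=lines(f,range(v0,v1),c-12,c+12,thr,zb)
g=cv2.cvtColor(f['color'],cv2.COLOR_RGB2GRAY); 
for v in range(v0,v1,3): print(v,g[v,c-10:c+10])
x=.53; print('offset mm at .53,.57:',[(np.polyval(pb,x)-np.polyval(ph,x))*1e3 for x in(.53,.57)])
s=read_state(); print(np.round(s['eef_pos'],4),np.round(s['contact_force'],1),'tool yaw',np.degrees(np.arctan2(-rot(s['tcp_rot'])[1,0],-rot(s['tcp_rot'])[0,0])))
E
python3 chk.py .021 213 226
```

```text
mid y=0.0168 at x=0.6030 yaw 3.26 (L 3.23 R 3.30) width 109.5
mid y=0.0130 at x=0.5440 yaw 3.99 (L 3.63 R 4.36) width 30.5
213 [146 146 146 150 164 178 175 177 178 177 177 177 178 178 177 169 145 148
 146 147]
216 [147 147 148 143 151 182 178 177 179 178 178 178 179 178 177 173 158 148
 146 146]
219 [147 148 150 150 168 191 179 178 179 178 178 178 179 178 178 179 173 147
 148 148]
222 [148 146 148 148 156 175 180 179 180 179 178 178 180 179 177 183 180 147
 147 148]
225 [125 121 115  97 103 146 179 179 180 178 178 179 179 180 178 178 161  47
  53  58]
offset mm at .53,.57: [np.float64(-0.6888982610230611), np.float64(-0.18048389821628472)]
[0.4716 0.0073 0.0495] [ 0.3  0.1 -1.7] tool yaw 3.222778449062173
```

Emit:
drive_tool(series=[{"x": 0,"y": 0.04,"z": 0.1,"rx": 0,"ry": 0,"rz": 0},{"x": 0,"y": 0.04,"z": 0.16,"rx": 0,"ry": 0,"rz": 0},{"x": 0,"y": 0.04,"z": 0.2,"rx": 0,"ry": 0,"rz": 0},{"x": 0,"y": 0.04,"z": 0.2,"rx": 0,"ry": 0,"rz": 0},{"x": 0,"y": 0.04,"z": 0.2,"rx": 0,"ry": 0,"rz": 0}])

```text
time_s: 6.22
eef_pos: [0.4713, 0.0077, 0.0475]
tcp_rot: [-0.0, -0.028, 1.0, 0.0]
contact_force: [-1.8, -0.0, 4.0]
finger_gap: 0.162
gripper_force: 39.6
```

```bash
python3 - <<'E'
from h import *
f=load('topx.npz'); g=cv2.cvtColor(f['color'],cv2.COLOR_RGB2GRAY)
print('col',g[196:215,303],g[196:215,304])
f0=load('top0.npz'); 
# nose edge + plate ends in holder frame
a=np.radians(3.26); ax=np.array([np.cos(a),np.sin(a)])
g0=cv2.cvtColor(f0['color'],cv2.COLOR_RGB2GRAY); print('front edge col 300-310',[g0[218:232,u].tolist() for u in(295,305)])
for u in (295,305,312):
    c=g0[215:235,u].astype(float); i=np.nonzero(c>100)[0][-1]; v=215+i+(c[i]-100)/(c[i]-c[i+1]); print('front edge along',ray(f0,(u,v),.012)[0,:2]@ax)
for u in(302,303,304,305):
    c=g[200:215,u].astype(float); i=np.nonzero(c>163)[0][0]; v=200+i-(c[i]-163)/(c[i]-c[i-1]); print('nose along',ray(f,(u,v),.02)[0,:2]@ax)
s=read_state(); print('tcp along',s['eef_pos'][:2]@ax, s['contact_force'])
E
```

```text
col [147 147 147 145 146 145 147 147 146 146 147 140 150 182 180 178 177 178
 178] [146 146 146 146 146 145 147 147 147 147 148 146 157 181 180 178 178 177
 179]
front edge col 300-310 [[146, 147, 146, 147, 148, 150, 148, 125, 59, 55, 54, 53, 49, 51], [148, 148, 149, 150, 150, 146, 124, 50, 58, 59, 53, 53, 51, 51]]
front edge along 0.5294316328240235
front edge along 0.5304796923815626
front edge along 0.5295113924549312
nose along 0.5722562378066658
nose along 0.5714427366890772
nose along 0.5716815206310315
nose along 0.5713693492089226
tcp along 0.47102243752055417 [-1.81537152 -0.0217844   3.99992496]
```

Emit:
drive_tool(series=[{"x": 0,"y": 0,"z": -0.04,"rx": 0,"ry": 0,"rz": 0},{"x": -0.3,"y": 0,"z": -0.04,"rx": 0,"ry": 0,"rz": 0},{"x": -0.7,"y": 0,"z": -0.04,"rx": 0,"ry": 0,"rz": 0},{"x": -1.1,"y": 0,"z": -0.04,"rx": 0,"ry": 0,"rz": 0},{"x": -1.5,"y": 0,"z": -0.04,"rx": 0,"ry": 0,"rz": 0},{"x": -1.9,"y": 0,"z": -0.04,"rx": 0,"ry": 0,"rz": 0},{"x": -2.3,"y": 0,"z": -0.04,"rx": 0,"ry": 0,"rz": 0},{"x": -2.6,"y": 0,"z": -0.04,"rx": 0,"ry": 0,"rz": 0},{"x": -2.6,"y": 0,"z": -0.04,"rx": 0,"ry": 0,"rz": 0},{"x": -2.6,"y": 0,"z": -0.04,"rx": 0,"ry": 0,"rz": 0}])

```text
time_s: 7.48
eef_pos: [0.4974, 0.0091, 0.0477]
tcp_rot: [0.0, -0.028, 1.0, 0.0]
contact_force: [0.8, 0.4, 0.0]
finger_gap: 0.159
gripper_force: 39.0
```

```bash
python3 chk.py .02 208 224
```

```text
mid y=0.0168 at x=0.6030 yaw 3.26 (L 3.23 R 3.30) width 109.5Traceback (most recent call last):
  File "chk.py", line 5, in <module>
    ph=lines(load('top0.npz'),range(172,222),272,337,105,.012); pb=lines(f,range(v0,v1),c-12,c+12,thr,zb)
                                                                   ~~~~~^^^^^^^^^^^^^^^^^^^^^^^^^^^^^^^^^
  File "edges.py", line 8, in lines
    a,b=subpix(g[v],lo,hi,thr); L.append((a,v)); Rr.append((b,v))
        ~~~~~~^^^^^^^^^^^^^^^^
  File "edges.py", line 3, in subpix
    r=row[lo:hi].astype(float); i=np.nonzero(r>thr)[0]; a,b=i[0],i[-1]
                                                            ~^^^
IndexError: index 0 is out of bounds for axis 0 with size 0
```

Emit:
drive_tool(series=[{"x": -0.2,"y": 0,"z": 0,"rx": 0,"ry": 0,"rz": 0},{"x": -0.4,"y": 0,"z": 0,"rx": 0,"ry": 0,"rz": 0},{"x": -0.6,"y": 0,"z": 0,"rx": 0,"ry": 0,"rz": 0},{"x": -0.7,"y": 0,"z": 0,"rx": 0,"ry": 0,"rz": 0},{"x": -0.8,"y": 0,"z": 0,"rx": 0,"ry": 0,"rz": 0},{"x": -0.8,"y": 0,"z": 0,"rx": 0,"ry": 0,"rz": 0}])

```text
time_s: 8.28
eef_pos: [0.5055, 0.0095, 0.0477]
tcp_rot: [0.0, -0.028, 1.0, 0.0]
contact_force: [-0.9, -0.0, -0.2]
finger_gap: 0.153
gripper_force: 39.1
```

Emit:
drive_tool(series=[{"x": -0.1,"y": 0,"z": 0,"rx": 0,"ry": 0,"rz": 0},{"x": -0.1,"y": 0,"z": 0,"rx": 0,"ry": 0,"rz": 0}])

```text
time_s: 8.52
eef_pos: [0.5065, 0.0096, 0.0477]
tcp_rot: [0.0, -0.028, 1.0, 0.0]
contact_force: [0.4, 0.6, -0.7]
finger_gap: 0.158
gripper_force: 39.1
```

Emit:
drive_tool(series=[{"x": -0.1,"y": 0,"z": 0,"rx": 0,"ry": 0,"rz": 0},{"x": -0.1,"y": 0,"z": 0,"rx": 0,"ry": 0,"rz": 0}])

```text
time_s: 8.78
eef_pos: [0.5075, 0.0097, 0.0477]
tcp_rot: [0.0, -0.028, 1.0, 0.0]
contact_force: [0.0, -0.8, -0.7]
finger_gap: 0.155
gripper_force: 39.1
```

Nose at about 0.6077 along, with no force yet. I'll keep going in small steps.

Emit:
drive_tool(series=[{"x": -0.1,"y": 0,"z": 0,"rx": 0,"ry": 0,"rz": 0},{"x": -0.1,"y": 0,"z": 0,"rx": 0,"ry": 0,"rz": 0}])

```text
time_s: 9.02
eef_pos: [0.5085, 0.0097, 0.0477]
tcp_rot: [0.0, -0.028, 1.0, 0.0]
contact_force: [-0.7, 0.0, -0.1]
finger_gap: 0.158
gripper_force: 39.1
```

Emit:
drive_tool(series=[{"x": -0.1,"y": 0,"z": 0,"rx": 0,"ry": 0,"rz": 0},{"x": -0.1,"y": 0,"z": 0,"rx": 0,"ry": 0,"rz": 0}])

```text
time_s: 9.28
eef_pos: [0.5095, 0.0098, 0.0477]
tcp_rot: [0.0, -0.028, 1.0, 0.0]
contact_force: [0.0, -0.0, -0.4]
finger_gap: 0.162
gripper_force: 39.0
```

Emit:
drive_tool(series=[{"x": -0.1,"y": 0,"z": 0,"rx": 0,"ry": 0,"rz": 0},{"x": -0.1,"y": 0,"z": 0,"rx": 0,"ry": 0,"rz": 0}])

```text
time_s: 9.52
eef_pos: [0.5105, 0.0099, 0.0477]
tcp_rot: [0.0, -0.028, 1.0, 0.0]
contact_force: [0.6, -0.0, -0.1]
finger_gap: 0.163
gripper_force: 39.1
```

Emit:
drive_tool(series=[{"x": -0.1,"y": 0,"z": 0,"rx": 0,"ry": 0,"rz": 0},{"x": -0.2,"y": 0,"z": 0,"rx": 0,"ry": 0,"rz": 0},{"x": -0.2,"y": 0,"z": 0,"rx": 0,"ry": 0,"rz": 0}])

```text
time_s: 9.9
eef_pos: [0.5125, 0.01, 0.0477]
tcp_rot: [0.0, -0.028, 1.0, 0.0]
contact_force: [-0.7, -0.5, -0.4]
finger_gap: 0.154
gripper_force: 39.0
```

Emit:
drive_tool(series=[{"x": -0.1,"y": 0,"z": 0,"rx": 0,"ry": 0,"rz": 0},{"x": -0.2,"y": 0,"z": 0,"rx": 0,"ry": 0,"rz": 0},{"x": -0.2,"y": 0,"z": 0,"rx": 0,"ry": 0,"rz": 0}])

```text
time_s: 10.28
eef_pos: [0.5145, 0.0101, 0.0477]
tcp_rot: [0.0, -0.028, 1.0, 0.0]
contact_force: [-0.1, -0.4, -0.9]
finger_gap: 0.159
gripper_force: 39.0
```

Emit:
drive_tool(series=[{"x": -0.1,"y": 0,"z": 0,"rx": 0,"ry": 0,"rz": 0},{"x": -0.2,"y": 0,"z": 0,"rx": 0,"ry": 0,"rz": 0},{"x": -0.2,"y": 0,"z": 0,"rx": 0,"ry": 0,"rz": 0}])

```text
time_s: 10.65
eef_pos: [0.5165, 0.0102, 0.0477]
tcp_rot: [0.0, -0.028, 1.0, 0.0]
contact_force: [-0.3, 0.0, -0.7]
finger_gap: 0.158
gripper_force: 39.0
```

Emit:
drive_tool(series=[{"x": -0.1,"y": 0,"z": 0,"rx": 0,"ry": 0,"rz": 0},{"x": -0.2,"y": 0,"z": 0,"rx": 0,"ry": 0,"rz": 0},{"x": -0.2,"y": 0,"z": 0,"rx": 0,"ry": 0,"rz": 0}])

```text
time_s: 11.02
eef_pos: [0.5185, 0.0103, 0.0477]
tcp_rot: [0.0, -0.028, 1.0, 0.0]
contact_force: [0.3, -0.1, 0.4]
finger_gap: 0.158
gripper_force: 39.0
```

The nose is about 12 mm past the mouth with no resistance, so the thick blade fits. Next is the pad, then the back stop.

Emit:
drive_tool(series=[{"x": -0.2,"y": 0,"z": 0,"rx": 0,"ry": 0,"rz": 0},{"x": -0.4,"y": 0,"z": 0,"rx": 0,"ry": 0,"rz": 0},{"x": -0.6,"y": 0,"z": 0,"rx": 0,"ry": 0,"rz": 0},{"x": -0.8,"y": 0,"z": 0,"rx": 0,"ry": 0,"rz": 0},{"x": -1.0,"y": 0,"z": 0,"rx": 0,"ry": 0,"rz": 0}])

```text
time_s: 11.65
eef_pos: [0.5285, 0.0108, 0.0477]
tcp_rot: [-0.0, -0.028, 1.0, 0.0]
contact_force: [-1.0, -0.2, 0.3]
finger_gap: 0.159
gripper_force: 39.1
```

Emit:
drive_tool(series=[{"x": -0.2,"y": 0,"z": 0,"rx": 0,"ry": 0,"rz": 0},{"x": -0.4,"y": 0,"z": 0,"rx": 0,"ry": 0,"rz": 0},{"x": -0.6,"y": 0,"z": 0,"rx": 0,"ry": 0,"rz": 0},{"x": -0.7,"y": 0,"z": 0,"rx": 0,"ry": 0,"rz": 0}])

```text
time_s: 12.15
eef_pos: [0.5352, 0.0114, 0.0477]
tcp_rot: [-0.0, -0.028, 1.0, 0.0]
contact_force: [-1.4, 0.7, 0.7]
finger_gap: 0.156
gripper_force: 39.2
```

Emit:
drive_tool(series=[{"x": -0.2,"y": 0,"z": 0,"rx": 0,"ry": 0,"rz": 0},{"x": -0.4,"y": 0,"z": 0,"rx": 0,"ry": 0,"rz": 0},{"x": -0.6,"y": 0,"z": 0,"rx": 0,"ry": 0,"rz": 0},{"x": -0.7,"y": 0,"z": 0,"rx": 0,"ry": 0,"rz": 0}])

```text
time_s: 12.65
eef_pos: [0.5425, 0.0119, 0.0476]
tcp_rot: [0.0, -0.028, 1.0, 0.0]
contact_force: [-1.7, 0.6, 1.2]
finger_gap: 0.157
gripper_force: 39.1
```

Only a light drag of 1–2 N, which matches the pad. I'll continue to within about 8 mm of the expected home at TCP x ≈ 0.565.

Emit:
drive_tool(series=[{"x": -0.2,"y": 0,"z": 0,"rx": 0,"ry": 0,"rz": 0},{"x": -0.4,"y": 0,"z": 0,"rx": 0,"ry": 0,"rz": 0},{"x": -0.6,"y": 0,"z": 0,"rx": 0,"ry": 0,"rz": 0},{"x": -0.8,"y": 0,"z": 0,"rx": 0,"ry": 0,"rz": 0}])

```text
time_s: 13.15
eef_pos: [0.5504, 0.0122, 0.0477]
tcp_rot: [-0.0, -0.028, 1.0, 0.0]
contact_force: [-0.4, 0.9, 0.6]
finger_gap: 0.155
gripper_force: 39.2
```

Emit:
drive_tool(series=[{"x": -0.2,"y": 0,"z": 0,"rx": 0,"ry": 0,"rz": 0},{"x": -0.4,"y": 0,"z": 0,"rx": 0,"ry": 0,"rz": 0},{"x": -0.6,"y": 0,"z": 0,"rx": 0,"ry": 0,"rz": 0}])

```text
time_s: 13.52
eef_pos: [0.5564, 0.0124, 0.0477]
tcp_rot: [-0.0, -0.028, 1.0, 0.0]
contact_force: [-1.0, 1.0, 1.3]
finger_gap: 0.161
gripper_force: 39.2
```

Emit:
drive_tool(series=[{"x": -0.1,"y": 0,"z": 0,"rx": 0,"ry": 0,"rz": 0},{"x": -0.2,"y": 0,"z": 0,"rx": 0,"ry": 0,"rz": 0},{"x": -0.2,"y": 0,"z": 0,"rx": 0,"ry": 0,"rz": 0}])

```text
time_s: 13.9
eef_pos: [0.5585, 0.0125, 0.0477]
tcp_rot: [0.0, -0.028, 1.0, 0.0]
contact_force: [0.0, 0.6, -0.4]
finger_gap: 0.162
gripper_force: 39.1
```

Emit:
drive_tool(series=[{"x": -0.1,"y": 0,"z": 0,"rx": 0,"ry": 0,"rz": 0},{"x": -0.2,"y": 0,"z": 0,"rx": 0,"ry": 0,"rz": 0},{"x": -0.2,"y": 0,"z": 0,"rx": 0,"ry": 0,"rz": 0}])

```text
time_s: 14.28
eef_pos: [0.5605, 0.0126, 0.0477]
tcp_rot: [0.0, -0.028, 1.0, 0.0]
contact_force: [-1.1, 1.5, 0.4]
finger_gap: 0.157
gripper_force: 39.1
```

Emit:
drive_tool(series=[{"x": -0.1,"y": 0,"z": 0,"rx": 0,"ry": 0,"rz": 0},{"x": -0.2,"y": 0,"z": 0,"rx": 0,"ry": 0,"rz": 0},{"x": -0.2,"y": 0,"z": 0,"rx": 0,"ry": 0,"rz": 0}])

```text
time_s: 14.65
eef_pos: [0.5625, 0.0128, 0.0477]
tcp_rot: [0.0, -0.028, 1.0, 0.0]
contact_force: [-1.3, 1.0, 0.6]
finger_gap: 0.156
gripper_force: 39.1
```

Emit:
drive_tool(series=[{"x": -0.1,"y": 0,"z": 0,"rx": 0,"ry": 0,"rz": 0},{"x": -0.1,"y": 0,"z": 0,"rx": 0,"ry": 0,"rz": 0}])

```text
time_s: 14.9
eef_pos: [0.5634, 0.0128, 0.0477]
tcp_rot: [0.0, -0.028, 1.0, 0.0]
contact_force: [0.3, 1.0, -0.4]
finger_gap: 0.155
gripper_force: 39.1
```

Emit:
drive_tool(series=[{"x": -0.1,"y": 0,"z": 0,"rx": 0,"ry": 0,"rz": 0},{"x": -0.1,"y": 0,"z": 0,"rx": 0,"ry": 0,"rz": 0}])

```text
time_s: 15.15
eef_pos: [0.5641, 0.0129, 0.0477]
tcp_rot: [-0.0, -0.028, 1.0, 0.0]
contact_force: [-2.2, 2.0, 0.9]
finger_gap: 0.159
gripper_force: 39.3
```

Emit:
drive_tool(series=[{"x": -0.1,"y": 0,"z": 0,"rx": 0,"ry": 0,"rz": 0},{"x": -0.1,"y": 0,"z": 0,"rx": 0,"ry": 0,"rz": 0}])

```text
time_s: 15.4
eef_pos: [0.5642, 0.0129, 0.0477]
tcp_rot: [-0.001, -0.028, 1.0, 0.0]
contact_force: [-5.1, 1.2, 4.5]
finger_gap: 0.157
gripper_force: 39.9
```

Emit:
drive_tool(series=[{"x": -0.1,"y": 0,"z": 0,"rx": 0,"ry": 0,"rz": 0},{"x": -0.1,"y": 0,"z": 0,"rx": 0,"ry": 0,"rz": 0},{"x": -0.1,"y": 0,"z": 0,"rx": 0,"ry": 0,"rz": 0}])

```text
time_s: 15.78
eef_pos: [0.5642, 0.0129, 0.0477]
tcp_rot: [-0.002, -0.028, 1.0, 0.0]
contact_force: [-8.1, 1.9, 5.6]
finger_gap: 0.157
gripper_force: 40.2
```

It stalls firmly at TCP x = 0.5642 (expected 0.565 ± 2 mm) under a gentle 8 N, so it is home. I'll ease off the push, release and lift.

Emit:
drive_tool(series=[{"x": 0.1,"y": 0,"z": 0,"rx": 0,"ry": 0,"rz": 0},{"x": 0.15,"y": 0,"z": 0,"rx": 0,"ry": 0,"rz": 0}])

```text
time_s: 16.02
eef_pos: [0.5641, 0.0129, 0.0477]
tcp_rot: [-0.001, -0.028, 1.0, 0.0]
contact_force: [-3.8, 1.9, 2.7]
finger_gap: 0.159
gripper_force: 39.5
```

Emit:
drive_tool(series=[{"x": 0,"y": 0,"z": 0,"rx": 0,"ry": 0,"rz": 0},{"x": 0,"y": 0,"z": 0,"rx": 0,"ry": 0,"rz": 0},{"x": 0,"y": 0,"z": 0,"rx": 0,"ry": 0,"rz": 0},{"x": 0,"y": 0,"z": 0,"rx": 0,"ry": 0,"rz": 0}], gripper=0)

```text
time_s: 16.52
eef_pos: [0.5651, 0.0127, 0.0477]
tcp_rot: [0.0, -0.028, 1.0, -0.0]
contact_force: [0.5, -0.2, 0.3]
finger_gap: 0.504
gripper_force: 0.0
```

Emit:
drive_tool(series=[{"x": 0,"y": 0,"z": -0.5,"rx": 0,"ry": 0,"rz": 0},{"x": 0,"y": 0,"z": -2,"rx": 0,"ry": 0,"rz": 0},{"x": 0,"y": 0,"z": -4,"rx": 0,"ry": 0,"rz": 0},{"x": 0,"y": 0,"z": -7,"rx": 0,"ry": 0,"rz": 0},{"x": 2,"y": 0,"z": -10,"rx": 0,"ry": 0,"rz": 0},{"x": 6,"y": 4,"z": -13,"rx": 0,"ry": 0,"rz": 0},{"x": 8,"y": 9,"z": -15,"rx": 0,"ry": 0,"rz": 0},{"x": 8,"y": 14,"z": -15,"rx": 0,"ry": 0,"rz": 0},{"x": 8,"y": 19,"z": -15,"rx": 0,"ry": 0,"rz": 0},{"x": 8,"y": 22,"z": -15,"rx": 0,"ry": 0,"rz": 0},{"x": 8,"y": 22,"z": -15,"rx": 0,"ry": 0,"rz": 0}])

```text
time_s: 17.9
eef_pos: [0.472, 0.231, 0.1988]
tcp_rot: [0.001, -0.031, 1.0, 0.001]
contact_force: [-0.1, -0.8, -0.7]
finger_gap: 0.501
gripper_force: 0.0
```

```bash
python3 - <<'E'
from h import *
ims=[]
for n,(u0,v0,u1,v1) in (('top',(180,90,440,270)),('scene',(160,150,420,330))):
    f=viewer.grab_frame(n); np.savez(f'{n}2.npz',**{k:np.array(v) for k,v in f.items()})
    ims.append(cv2.resize(f['color'][v0:v1,u0:u1,::-1],(400,277),interpolation=cv2.INTER_CUBIC))
cv2.imwrite('pics/c3.png',np.hstack(ims))
f=load('top2.npz'); P=cloud(f); h=cv2.cvtColor(f['color'],cv2.COLOR_RGB2HSV)
m=((h[...,1]>150)&(h[...,2]>90)&(h[...,0]<20)); m[:200]=0; m[270:]=0; m[:,:270]=0; m[:,340:]=0
ys,xs=np.nonzero(m); r=cv2.minAreaRect(np.stack([xs,ys],1).astype(np.float32))
p=ray(f,r[0],.06)[0]; a=np.radians(3.26); c=np.array([.6055,.0169]); d=p[:2]-c
print('handle in holder frame mm',1e3*(d[0]*np.cos(a)+d[1]*np.sin(a)),1e3*(-d[0]*np.sin(a)+d[1]*np.cos(a)),'z',np.median(P[m][:,2]),m.sum())
E
```

```text
handle in holder frame mm -41.282473265586674 3.7170945235467334 z 0.05952716271574876 10
```

View pics/c3.png

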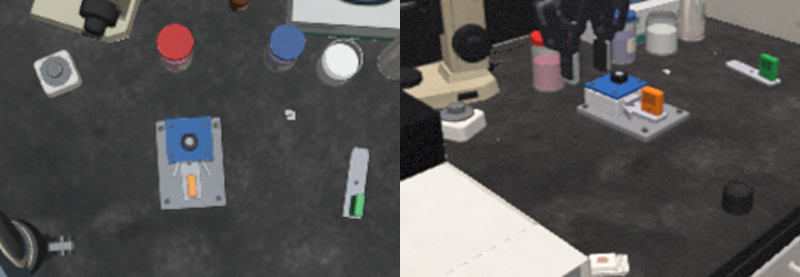

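The top view shows the orange blade seated in the holder, with its tail at crop (191,199). The green blade is flat and untouched at (356,185), and the jars, timer and cassette have not moved. One last number to check: the handle and tail position along the holder axis.

```bash
python3 - <<'E'
from h import *
f=load('top2.npz'); h=cv2.cvtColor(f['color'],cv2.COLOR_RGB2HSV); g=cv2.cvtColor(f['color'],cv2.COLOR_RGB2GRAY)
m=(h[...,1]>90)&(h[...,0]<22); m[:195]=0; m[240:]=0; m[:,290:]&=True; m[:,:290]=0; m[:,322:]=0
ys,xs=np.nonzero(m); r=cv2.minAreaRect(np.stack([xs,ys],1).astype(np.float32)); p=ray(f,r[0],.06)[0]
a=np.radians(3.26); ax=np.array([np.cos(a),np.sin(a)]); print('handle along from mouth',1e3*(p[:2]@ax-.6055),r,m.sum())
for u in(301,304,306,308): print(u,g[210:230,u], [round(1e3*(ray(f,(u,v),.016)[0,:2]@ax-.6055),1) for v in (216,220,224)])
s=read_state(); print(s['time_s'],s['joint_velocities'].round(3))
E
```

```text
handle along from mouth -40.945185792714554 ((304.5, 210.0), (14.0, 5.0), 90.0) 72
301 [170 171 172 173 171 172 176 179 187 184 154 152 152 151 135  80  61  59
  59  57] [np.float64(-53.1), np.float64(-63.4), np.float64(-73.6)]
304 [180 181 182 183 182 182 177 149 131 154 153 152 153 151 129  56  60  61
  58  55] [np.float64(-53.6), np.float64(-63.9), np.float64(-74.1)]
306 [176 176 178 177 178 178 169 140 132 139 155 156 154 151 129  54  60  61
  58  55] [np.float64(-53.9), np.float64(-64.2), np.float64(-74.5)]
308 [183 182 182 176 161 162 166 173 171 136 155 154 153 154 133  53  61  59
  57  55] [np.float64(-54.2), np.float64(-64.5), np.float64(-74.8)]
18.0 [ 0.017  0.     0.017  0.013 -0.001 -0.004  0.001]
```

```bash
python3 -c "
from cell import order
print(order.hand_in())"
```

```text
the job is handed in; nothing more can be done
None
```

The thick orange blade slid in with only light pad drag and is fully home against the back stop (8 N push, measured to about 2 mm); the green blade lies flat and untouched, nothing else was moved, and the job was handed in at about 18 s.

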